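Dock a boxed module in the test bay and start the test

ROBOT

A 6-joint arm with a two-finger parallel gripper is mounted at the origin on the work surface. World frame = base frame: x ahead of the robot, y to its left, z up, the work surface at z = 0. Lengths are in mm, angles in rad, forces in N, time in s.
With the tool pointing down it reaches from about 325 to 900 mm from the base axis. Payload 3.5 kg.
Tool frame: the origin (TCP) lies at the very end of the fingers, on their centre line; the grasp point (between the pads) lies 19 mm behind it (env.grip_point_offset is the distance from the TCP to the grasp point, in mm); z points along the fingers, y is the line along which they close (so a half turn about z gives the same grasp; the last joint's range is limited). The gripper opens to 85 mm and grips with 20 to 120 N. Pads are 22 mm wide; open, the fingers measure 114 mm over their backs; the gripper's body (76 mm by 85 mm) begins 54 mm behind the grasp point. The pads swing forward as they close: fully open they stand 13 mm farther back than shut.
Start: joints at [-1.262, 0.276, -0.026, 1.268, 0, 1.467], TCP at [250.15, -572.754, 231.313] pointing down, gripper open.
Joint ranges: [-3.12, 3.12], [-0.85, 1.88], [-1.08, 1.24], [-1.95, 2.15], [-1.57, 1.53], [-3.14, 3.14]. Speed limits (rad/s): [2.57, 2.57, 3.14, 3.14, 3.14, 3.14].

INTERFACE

Orientations are given as a 3x3 rotation matrix whose columns are the frame's x, y, z axes.
In Python, from cell import env gives the robot as it stands.
- The arm moves only by the shell command python3 -m jog 'ROWS' [FORCE]. ROWS is JSON, a list of rows, each an object with "delta_pos": the shift along the tool's x, y, z in m, a list of three; "turn": the turn, a rotation vector about the tool's x, y, z in rad, a list of three; "fingers": the gripper's target within -1 to 1 (shut at 1, half-way at 0, fully open at -1). A call has 1 to 20 rows; each row shifts and turns the commanded pose from where the row before left it, along the tool's axes as they then stand; what a row does not reach is not made up. A row lasts 1/12 s, in which the tool goes at most 41.7 mm and 7.16 degrees, less where a joint would pass 70% of its speed; a pose out of reach is approached as far as the arm can. A call is refused whole if a number of a shift passes 0.0417 or a number of a turn 0.125, either way. A call with a gripper value outside its range is refused whole. The fingers move at their own pace and stop on an object; FORCE is the grip in N (left out, the last holds). Time passes only in rows, so rows that do not move let the fingers close. It gives the time, the measured TCP pose, the force, the opening and the grip force at its end, in the units of the state.
- env.get_obs(): the state, without advancing time (a new reading comes with each control period).
- env.camera(name): name is "side" or "top"; returns the picture (400x640x3 uint8, red, green, blue); there is no depth.
- env.camera_params(name): a dict with "fov_y" (degrees; the focal length in pixels is half the picture's height over the tangent of half this angle, whatever the lens; pixels are square), "cx", "cy" (the principal point, pixels), "rvec" (rotation vector, rad) and "tvec" (3), from world to camera coordinates, as OpenCV has them. Camera axes: x right, y down, z forward; pixel columns grow to the right and rows downward; lengths in mm; the calibration is good to about 2 mm. A picture is of the moment at which its call begins. camera_params takes no time and is no camera call.
- env.job_done(): hands the job in; it is judged then, once.
Trained networks look in the newest picture that a camera, given by its name, has taken for a name from the list of things; names that differ only in an ending like _2 or _b are one class to them, and where a whole thing is asked for, a point or a joint stands for the part that bears it (a point fixed in the world has none). Each returns a list of dicts, best first, with "p" (0 to 1); they miss things now and then, are a little off and sometimes report something else, mostly with a low value. They report only what shows in the picture. A call takes as long as a camera call. They do not tell look-alikes from the thing itself.
- env.regions_of(camera, target): "pixels" (400x640 bool, what is visible of it) and "uv" ([column, row] in pixels, amid what is visible of it).
- env.mark_of(camera, target): "uv" ([column, row] in pixels: a listed point, or the origin of a listed thing).
The state is a dict: "time": time; "joints": joint angles; "qd": joint speeds; "joint_torque": joint torques, N m; "ee_pos": TCP position; "ee_rot": TCP orientation; "wrist_force": force on the tool from outside, world axes, zero at the start; "ft_torque": the same for the moment, N m; "grip_width": finger opening in mm; "finger_force": force on a finger pad.
Only numpy, scipy, OpenCV 4.12 (cv2) and the standard library are available. Lean on these libraries where they do the work, as an engineer would, in place of code of your own. Each camera call takes 0.05 s, during which the arm holds its last target. There are 200 camera calls.

TASK

Push the aluminium module box along the lane of the test bay until it sits squarely against the contact block at the far end, without the box or the robot ever touching either guide rail; line it up on the loading apron first if it stands crooked or off-centre. Then press the start button on top of the contact block right down and let it come back up. Only push and press: do not lift, tip or carry the box, and leave the solder spool, the jar and the screwdriver alone.

Things in the scene. Friction and masses are not known exactly. Their poses are not given: they have to be found in the camera images.
- bay: Fixed test bay: black plate 375x180x10 mm, two low rails, grey contact block. Origin: bench level, middle of the lane's mouth; x down the lane to the block, y left, z up. Plate: x -175 to 200, y +-90, top z 10 mm; bare apron: x below 0. Rails: x 0 to 150, inner faces y +-56. Block: x 150 (rigid flat stop face) to 200, y +-66, top z 70.
- rail_left: Left guide rail (+y of the bay), aluminium, 150 mm long, 10 mm wide, 18 mm high, fixed on the plate (top 28 mm above the bench). Origin: centre of its underside, at x 75, y 61, z 10 mm of the bay; x along the lane. Must never be touched.
- rail_right: Right guide rail (-y of the bay), same form. Origin: centre of its underside, at x 75, y -61, z 10 mm of the bay. Must never be touched.
- module: Closed aluminium box 100 mm long (x) x 94 wide (y) x 50 high, 0.4 to 0.85 kg, loose on the apron (top 60 mm above the bench). Origin: centre of underside; x points roughly down the lane (up to 0.2 rad and 25 mm off at the start). 9 mm to spare each side in the lane; docked, origin at x 100 mm of the bay. Slides with friction, stops when not pushed.
- start (a joint): Travel of the start button: 0 m when up, 0.006 m fully down; spring, about 5 N fully down, comes back up when let go.
- start_top (a point): Centre of the top of the start button (round grey cap 28 mm across in a round black housing), on the middle of the contact block's top, at x 175, y 0, z 92 mm of the bay when up; it is pressed straight down.
- spool: Bystander: spool of solder with black flanges, standing upright, 56 mm across, 40 mm high; origin: centre of its underside. Beside the lane on its right.
- jar: Bystander: small jar, 48 mm across, 55 mm high; origin: centre of its underside. Beside the lane on its right, farther along than the spool.
- screwdriver: Bystander: screwdriver with a red handle, about 170 mm long, lying along its own x; origin: under its middle. Beside the lane on its left.
Mind the look-alikes: they are no part of the job. Several things have the shape of the module; the one meant has the colours described above.

How it is judged:
By the outcome, as a careful person would: the job done as asked, in the order asked, and still so for the second after the job is handed in, with the robot touching nothing.
It also fails if it takes over 72 s, if anything falls off the work surface, if the arm or the gripper's body presses on something with over 40 N, if the wrist force passes 120 N, or if a joint passes its speed limit or range.

## Working session

There is one attempt and no reset: what is moved stays moved. The work goes in short steps, Python scripts to look and compute and a shell command to move; the robot and the scene stay as the last step left them, time stands still between calls to the robot, and variables do not carry over. Pictures are saved under pics/ and viewed, at most 10 in all, crops included, and the job is handed in when it is done.

```bash
mkdir -p pics; ls; cat > h.py <<'E'
import numpy as np, cv2
from cell import env
def cam(n):
    p=env.camera_params(n); R=cv2.Rodrigues(np.array(p["rvec"],float))[0]; t=np.array(p["tvec"],float).ravel()
    f=200/np.tan(np.radians(p["fov_y"])/2); return R,t,f,p["cx"],p["cy"],p
def ray(n,uv,z):
    R,t,f,cx,cy,_=cam(n); d=R.T@np.array([(uv[0]-cx)/f,(uv[1]-cy)/f,1]); o=-R.T@t
    return o+d*(z-o[2])/d[2]
def proj(n,P):
    R,t,f,cx,cy,_=cam(n); q=R@np.array(P,float)+t; return np.array([cx+f*q[0]/q[2],cy+f*q[1]/q[2]])
def snap(n,fn):
    im=env.camera(n); cv2.imwrite("pics/"+fn,im[...,::-1]); return im
E
python3 - <<'E'
from h import *
for c in("top","side"):
    snap(c,c+"0.png"); print(env.camera_params(c))
    for n,z in(("bay",0),("rail_left",10),("rail_right",10),("module",10),("start_top",92),("spool",0),("jar",0),("screwdriver",0)):
        for d in env.mark_of(c,n)[:4]: print(c,n,round(d["p"],2),np.round(d["uv"],1),ray(c,d["uv"],z).round(1))
o=env.get_obs();print(o)
E
```

```text
pics
{'fov_y': 47.78474720680533, 'cx': 312.4703236154393, 'cy': 194.63400222208375, 'rvec': array([ 2.01346677, -2.16590455,  0.26665379]), 'tvec': array([3.10124393e-01, 5.74501583e+02, 7.90493245e+02])}
top bay 0.64 [296.2 216.4] [547.8  -6.    0. ]
top rail_left 0.63 [258.3 234.9] [513.5  72.   10. ]
top rail_right 0.63 [263.3 180.4] [626.5  56.8  10. ]
top module 0.75 [413.4 320.8] [ 326.1 -217.    10. ]
top module 0.74 [443.6 212.6] [ 531.7 -305.    10. ]
top module 0.72 [343.2 216.3] [ 539.  -101.2   10. ]
top start_top 0.6 [204.6 191. ] [589.7 159.4  92. ]
top spool 0.8 [307.4 125.3] [746.1 -42.8   0. ]
top spool 0.62 [266.3 179.6] [630.7  51.5   0. ]
top jar 0.57 [246.  130.9] [743.   89.9   0. ]
top screwdriver 0.95 [214.3 271.1] [448.9 163.7   0. ]
{'fov_y': 51.079142111743174, 'cx': 323.45031397252103, 'cy': 204.60787571987032, 'rvec': array([ 0.5473708 , -2.61824853,  1.24807383]), 'tvec': array([501.07854282, 229.4879646 , 795.68120459])}
side bay 0.78 [319.6 243. ] [559.6  -3.3   0. ]
side rail_left 0.7 [282.6 245.2] [630.3  46.1  10. ]
side rail_left 0.68 [263.  210.8
[... 731 characters left out ...]
4e+00]), 'qd': array([ 7.02210403e-04,  2.18022634e-04, -1.66642565e-03,  6.27338638e-04,
       -3.06766382e-04, -2.24328761e-05]), 'joint_torque': array([ 7.52183150e-04, -4.45472538e+01,  2.95571995e+01,  5.60648641e-04,
       -9.51838365e-05, -3.72979642e-06]), 'ee_pos': array([ 250.1443201 , -572.75718631,  231.361408  ]), 'ee_rot': array([[ 9.16405529e-01,  4.00251054e-01,  1.34958951e-05],
       [ 4.00251054e-01, -9.16405527e-01, -5.57008385e-05],
       [-9.92660651e-06,  5.64463026e-05, -9.99999998e-01]]), 'wrist_force': array([-0.03012561,  0.15812939,  0.38595697]), 'ft_torque': array([ 0.02521185, -0.02128684, -0.00816544]), 'finger_force': 0.0, 'grip_width': 85.06613171419389}
```

View pics/top0.png

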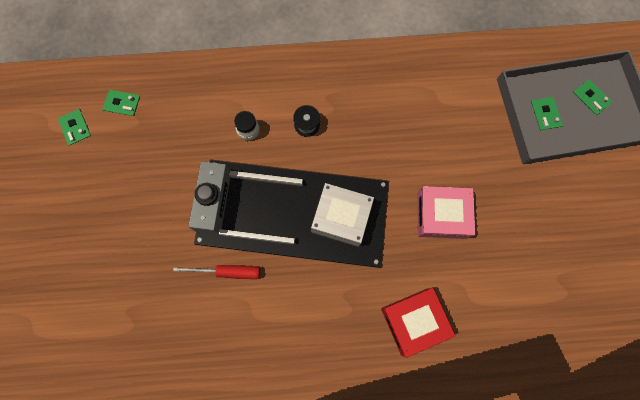

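View pics/side0.png

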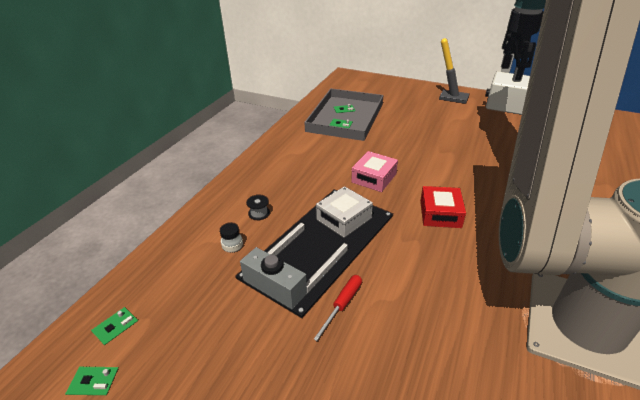

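The silver module is at about (343,214) in the top picture, on the apron. The pink box (447,211) and red box (419,322) are look-alikes. The block is at (208,195) and the lane runs to image-left, roughly world +y. Next I'll fit the box and bay silhouettes in both cameras.

```bash
cat >> h.py <<'E'
from scipy.optimize import minimize
S=6
def box(x0,x1,y0,y1,z0,z1): return np.array([[x,y,z] for x in(x0,x1) for y in(y0,y1) for z in(z0,z1)],float)
MOD=[box(-50,50,-47,47,0,50)]
th=np.linspace(0,6.283,24,endpoint=False)
BAY=[box(-175,200,-90,90,0,10),box(0,150,56,66,10,28),box(0,150,-66,-56,10,28),box(150,200,-66,66,10,70)]
def place(p,P,z):
    c,s=np.cos(p[2]),np.sin(p[2]); return np.c_[p[0]+c*P[:,0]-s*P[:,1],p[1]+s*P[:,0]+c*P[:,1],P[:,2]+z]
def projN(n,P):
    R,t,f,cx,cy,_=cam(n); q=P@R.T+t; return np.c_[cx+f*q[:,0]/q[:,2],cy+f*q[:,1]/q[:,2]]
def sil(n,boxes,p,z,r):
    im=np.zeros(((r[3]-r[1])*S,(r[2]-r[0])*S),np.uint8)
    for b in boxes:
        uv=(projN(n,place(p,b,z))-[r[0],r[1]]+.5)*S-.5
        cv2.fillConvexPoly(im,np.round(cv2.convexHull(uv.astype(np.float32))*16).astype(np.int32),1,shift=4)
    return im
def fit(masks,boxes,z,p0,ign={}):
    d={}
    for n,m in masks.items():
        ys,xs=np.nonzero(m); r=(max(xs.min()-12,0),max(ys.min()-12,0),min(xs.max()+12,640),min(ys.max()+12,400))
        up=lambda a:cv2.resize(a[r[1]:r[3],r[0]:r[2]].astype(np.float32),None,fx=S,fy=S,interpolation=cv2.INTER_LINEAR)>.5
        g=ign.get(n); d[n]=(r,up(m),~up(g) if g is not None else True)
    def cost(q):
        p=[q[0],q[1],q[2]/100]; return sum((((sil(n,boxes,p,z,r)>0)!=m)&k).sum() for n,(r,m,k) in d.items())/S**2
    best=None
    for k in range(3):
        q0=best.x if best is not None else np.array([p0[0],p0[1],p0[2]*100])
        best=minimize(cost,q0,method="Nelder-Mead",options=dict(initial_simplex=q0+np.array([[0,0,0],[8,0,0],[0,8,0],[0,0,8]])/(1+2*k),xatol=.02,fatol=.05))
    return np.array([best.x[0],best.x[1],best.x[2]/100]),best.fun
def pick(n,t,near):
    L=env.regions_of(n,t); L=[d for d in L if np.hypot(*(np.array(d["uv"])-near))<40]
    return L[0]["pixels"] if L else None
def rel(b,m):
    c,s=np.cos(b[2]),np.sin(b[2]); d=m[:2]-b[:2]; return np.array([c*d[0]+s*d[1],-s*d[0]+c*d[1],m[2]-b[2]])
E
python3 - <<'E'
from h import *
M={};B={}
near={"top":[343,214],"side":[344,211]}
for n in("top","side"):
    env.camera(n); M[n]=pick(n,"module",near[n]); b=pick(n,"bay",[296,216] if n=="top" else [319,243])
    print(n,M[n].sum(),b.sum()); B[n]=b
np.savez("m.npz",**{"M"+n:M[n] for n in M},**{"B"+n:B[n] for n in B})
b0=[550,-10,1.5]
for ns in(["top"],["side"],["top","side"]):
    m,fm=fit({n:M[n] for n in ns},MOD,10,[539,-101,1.4])
    # button/housing sits on the block: ignore its surroundings
    ig={}
    for n in ns:
        g=cv2.dilate(M[n].astype(np.uint8),np.ones((5,5)))
        cc=proj(n,[590,160,85]).astype(int); cv2.circle(g,tuple(int(v) for v in cc),20,1,-1); ig[n]=g>0
    b,fb=fit({n:B[n]|M[n] for n in ns},BAY,0,b0,ig)
    print(ns,"mod",m.round(3),fm,"bay",b.round(3),fb,"rel",rel(b,m).round(3))
vis=[]
for n in("top","side"):
    im=cv2.imread(f"pics/{n}0.png"); im=cv2.resize(im,None,fx=3,fy=3,interpolation=cv2.INTER_CUBIC)
    for P,z,bs in((m,10,MOD),(b,0,BAY)):
        for bx in bs:
            uv=(projN(n,place(P,bx,z))+.5)*3-.5
            for i in range(8):
                for j in(1,2,4):
                    if not i&j: cv2.line(im,tuple(int(v) for v in uv[i].round()),tuple(int(v) for v in uv[i|j].round()),(0,255,0),1)
    c=((540,420) if n=="top" else (660,540)); vis.append(im[c[1]:c[1]+440,c[0]:c[0]+660][:, :])
v=np.vstack(vis); cv2.imwrite("pics/fit0.png",cv2.resize(v,None,fx=.68,fy=.68,interpolation=cv2.INTER_AREA))
E
```

```text
top 2643 14042
side 1838 7997
['top'] mod [538.079 -96.668   1.186] 101.41666666666667 bay [554.577 -11.15    1.375] 143.02777777777777 rel [-87.094  -0.473  -0.189]
['side'] mod [537.044 -96.677   1.223] 95.66666666666667 bay [553.281 -11.848   1.369] 109.08333333333333 rel [-86.362  -1.097  -0.146]Traceback (most recent call last):
  File "<stdin>", line 10, in <module>
  File "h.py", line 40, in fit
    best=minimize(cost,q0,method="Nelder-Mead",options=dict(initial_simplex=q0+np.array([[0,0,0],[8,0,0],[0,8,0],[0,0,8]])/(1+2*k),xatol=.02,fatol=.05))
    res = _minimize_neldermead(fun, x0, args, callback, bounds=bounds,
                               **options)
    fsim[j] = func(sim[j])
              ~~~~^^^^^^^^
    fx = function(np.copy(x), *(wrapper_args + args))
  File "h.py", line 36, in cost
    p=[q[0],q[1],q[2]/100]; return sum((((sil(n,boxes,p,z,r)>0)!=m)&k).sum() for n,(r,m,k) in d.items())/S**2
                                   ~~~^^^^^^^^^^^^^^^^^^^^^^^^^^^^^^^^^^^^^^^^^^^^^^^^^^^^^^^^^^^^^^^^^^
  File "h.py", line 36, in <genexpr>
    p=[q[0],q[1],q[2]/100]; return sum((((sil(n,boxes,p,z,r)>0)!=m)&k).sum() for n,(r,m,k) in d.items())/S**2
                                          ~~~^^^^^^^^^^^^^^^
  File "h.py", line 26, in sil
    uv=(projN(n,place(p,b,z))-[r[0],r[1]]+.5)*S-.5
        ~~~~~^^^^^^^^^^^^^^^^
  File "h.py", line 22, in projN
    R,t,f,cx,cy,_=cam(n); q=P@R.T+t; return np.c_[cx+f*q[:,0]/q[:,2],cy+f*q[:,1]/q[:,2]]
                  ~~~^^^
  File "h.py", line 4, in cam
    p=env.camera_params(n); R=cv2.Rodrigues(np.array(p["rvec"],float))[0]; t=np.array(p["tvec"],float).ravel()
ValueError: time passes only in moves, steps and waits
```

```bash
python3 - <<'E'
s=open("h.py").read()
s=s.replace("def cam(n):","import functools\n@functools.lru_cache(None)\ndef cam(n):",1); open("h.py","w").write(s)
E
cat >> h.py <<'E'
def overlay(fn,items,pics):
    vis=[]
    for n,pf,c in pics:
        im=cv2.resize(cv2.imread(pf),None,fx=4,fy=4,interpolation=cv2.INTER_CUBIC)
        for P,z,bs in items:
            for bx in bs:
                uv=(projN(n,place(P,bx,z))+.5)*4-.5
                for i in range(8):
                    for j in(1,2,4):
                        if not i&j: cv2.line(im,tuple(int(v) for v in uv[i].round()),tuple(int(v) for v in uv[i|j].round()),(0,255,0),1)
        vis.append(im[c[1]*4:c[1]*4+600,c[0]*4:c[0]*4+800])
    cv2.imwrite("pics/"+fn,vis[0]) if len(vis)==1 else cv2.imwrite("pics/"+fn,cv2.resize(np.vstack(vis),None,fx=.5,fy=.5,interpolation=cv2.INTER_AREA))
def fitall(M,B,ns,m0,b0=None):
    m,fm=fit({n:M[n] for n in ns},MOD,10,m0); ig={}
    if b0 is None: return m,fm
    for n in ns:
        g=cv2.dilate(M[n].astype(np.uint8),np.ones((5,5)))
        cc=proj(n,[590,160,85]).astype(int); cv2.circle(g,tuple(int(v) for v in cc),20,1,-1); ig[n]=g>0
    b,fb=fit({n:B[n]|M[n] for n in ns},BAY,0,b0,ig); return m,fm,b,fb
E
python3 - <<'E'
from h import *
z=np.load("m.npz"); M={n:z["M"+n] for n in("top","side")}; B={n:z["B"+n] for n in("top","side")}
m,fm,b,fb=fitall(M,B,["top","side"],[538,-97,1.2],[554,-11.5,1.37])
print("mod",m.round(3),fm,"bay",b.round(3),fb,"rel",rel(b,m).round(3))
for i in range(2): print(place(b,np.array([[175,0,92.]]),0))
overlay("fit0.png",[(m,10,MOD),(b,0,BAY)],[("top","pics/top0.png",(190,145)),("side","pics/side0.png",(225,175))])
E
```

```text
mod [537.504 -96.728   1.201] 208.08333333333334 bay [554.351 -11.635   1.374] 284.19444444444446 rel [-86.744  -0.102  -0.174]
[[588.53948498 159.9924644   92.        ]]
[[588.53948498 159.9924644   92.        ]]
```

View pics/fit0.png

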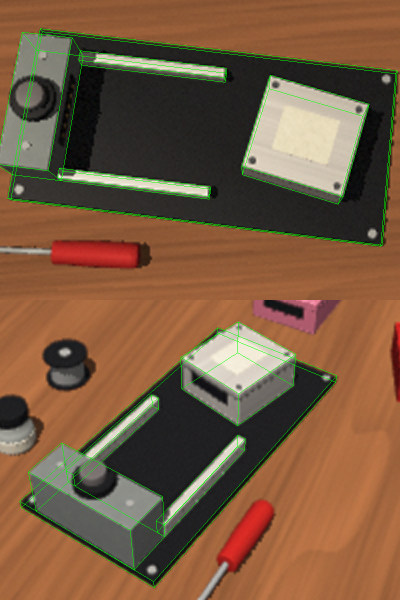

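The overlays line up in both views: plate, rails, block and module edges all match. The module sits at bay (-87, 0), yaw -0.17. Plan: go behind the box with the fingers partly open as a two-point pusher, tips above rail height.

```bash
python3 -m jog '[{"delta_pos":[0.0222,-0.0136,0.005],"turn":[0,0,0],"fingers":-0.4},{"delta_pos":[0.0222,-0.0136,0.005],"turn":[0,0,0],"fingers":-0.4},{"delta_pos":[0.0222,-0.0136,0.005],"turn":[0,0,0],"fingers":-0.4},{"delta_pos":[0.0222,-0.0136,0.005],"turn":[0,0,0],"fingers":-0.4},{"delta_pos":[0.0222,-0.0136,0.005],"turn":[0,0,0],"fingers":-0.4},{"delta_pos":[0.0222,-0.0136,0.005],"turn":[0,0,0],"fingers":-0.4},{"delta_pos":[0.0222,-0.0136,0.005],"turn":[0,0,0],"fingers":-0.4},{"delta_pos":[0.0222,-0.0136,0.005],"turn":[0,0,0],"fingers":-0.4},{"delta_pos":[0.0222,-0.0136,0.005],"turn":[0,0,0],"fingers":-0.4},{"delta_pos":[0.0222,-0.0136,0.005],"turn":[0,0,0],"fingers":-0.4},{"delta_pos":[0.0222,-0.0136,0.005],"turn":[0,0,0],"fingers":-0.4},{"delta_pos":[0.0222,-0.0136,0.005],"turn":[0,0,0],"fingers":-0.4},{"delta_pos":[0.0222,-0.0136,0.005],"turn":[0,0,0],"fingers":-0.4},{"delta_pos":[0.0222,-0.0136,0.005],"turn":[0,0,0],"fingers":-0.4},{"delta_pos":[0.0222,-0.0136,0.005],"turn":[0,0,0],"fingers":-0.4},{"delta_pos":[0.0222,-0.0136,0.005],"turn":[0,0,0],"fingers":-0.4},{"delta_pos":[0.0222,-0.0136,0.005],"turn":[0,0,0],"fingers":-0.4},{"delta_pos":[0.0222,-0.0136,0.005],"turn":[0,0,0],"fingers":-0.4}]'
python3 -m jog '[{"delta_pos":[0,0,0],"turn":[0,0,-0.0962],"fingers":-0.4},{"delta_pos":[0,0,0],"turn":[0,0,-0.0962],"fingers":-0.4},{"delta_pos":[0,0,0],"turn":[0,0,-0.0962],"fingers":-0.4},{"delta_pos":[0,0,0],"turn":[0,0,-0.0962],"fingers":-0.4},{"delta_pos":[0,0,0],"turn":[0,0,-0.0962],"fingers":-0.4},{"delta_pos":[0,0,0],"turn":[0,0,-0.0962],"fingers":-0.4},{"delta_pos":[0,0,0],"turn":[0,0,-0.0962],"fingers":-0.4},{"delta_pos":[0,0,0],"turn":[0,0,-0.0962],"fingers":-0.4},{"delta_pos":[0,0,0],"turn":[0,0,-0.0962],"fingers":-0.4},{"delta_pos":[0,0,0],"turn":[0,0,-0.0962],"fingers":-0.4},{"delta_pos":[0,0,0],"turn":[0,0,0],"fingers":-0.4}]'
cat >> h.py <<'E'
BP=np.array([554.35,-11.64,1.374])
def tool():
    o=env.get_obs(); p=o["ee_pos"]; R=o["ee_rot"]; r=rel(BP,np.array([p[0],p[1],np.arctan2(R[1,0],R[0,0])]))
    print("t",round(o["time"],2),"tool in bay",r.round(3),"z",p[2].round(1),"tilt",R[:2,2].round(4),"F",o["wrist_force"].round(1),"grip",round(o["grip_width"],1)); return r
E
python3 -c "
from h import *
tool()"
```

```text
time: 2.7
ee_pos: [519.1, -187.4, 141.3]
ee_rot: [[0.916, 0.4, 0.0], [0.4, -0.916, -0.0], [0.0, 0.0, -1.0]]
wrist_force: [-0.4, -0.6, 0.5]
grip_width: 59.5
finger_force: 0.0
time: 3.62
ee_pos: [518.5, -188.5, 141.4]
ee_rot: [[0.194, 0.981, 0.0], [0.981, -0.194, -0.0], [-0.0, 0.0, -1.0]]
wrist_force: [1.3, 0.4, 0.0]
grip_width: 60.2
finger_force: 0.0
t 3.62 tool in bay [-1.80463e+02  6.16000e-01  1.00000e-03] z 141.4 tilt [ 0.0002 -0.0001] F [1.3 0.4 0. ] grip 60.2
```

```bash
python3 -m jog '[{"delta_pos":[0,0,0.021],"turn":[0,0,0],"fingers":-0.4},{"delta_pos":[0,0,0.021],"turn":[0,0,0],"fingers":-0.4},{"delta_pos":[0,0,0.021],"turn":[0,0,0],"fingers":-0.4},{"delta_pos":[0,0,0.021],"turn":[0,0,0],"fingers":-0.4},{"delta_pos":[0,0,0.021],"turn":[0,0,0],"fingers":-0.4},{"delta_pos":[0.008,0,0],"turn":[0,0,0],"fingers":-0.4},{"delta_pos":[0.008,0,0],"turn":[0,0,0],"fingers":-0.4},{"delta_pos":[0.003,0,0],"turn":[0,0,0],"fingers":-0.4},{"delta_pos":[0.003,0,0],"turn":[0,0,0],"fingers":-0.4},{"delta_pos":[0.003,0,0],"turn":[0,0,0],"fingers":-0.4},{"delta_pos":[0.003,0,0],"turn":[0,0,0],"fingers":-0.4},{"delta_pos":[0.003,0,0],"turn":[0,0,0],"fingers":-0.4},{"delta_pos":[0.003,0,0],"turn":[0,0,0],"fingers":-0.4},{"delta_pos":[0.003,0,0],"turn":[0,0,0],"fingers":-0.4},{"delta_pos":[0.003,0,0],"turn":[0,0,0],"fingers":-0.4}]'
cat >> h.py <<'E'
def look(m0,tag,ns=("top","side")):
    M={}
    for n in ns:
        snap(n,f"{n}_{tag}.png"); q=pick(n,"module",proj(n,[m0[0],m0[1],45])); 
        if q is not None: M[n]=q
    for k in [[a] for a in M]+[list(M)]:
        m,f=fit({n:M[n] for n in k},MOD,10,m0); print(k,[int(M[n].sum()) for n in k],m.round(3),round(f),"rel",rel(BP,m).round(3))
    return m
E
python3 -c "
from h import *
tool()
m=look([538,-92,1.3],'a')
overlay('a.png',[(m,10,MOD),(BP,0,BAY)],[('top','pics/top_a.png',(190,145)),('side','pics/side_a.png',(225,150))])"
```

```text
time: 4.87
ee_pos: [527.0, -149.7, 36.9]
ee_rot: [[0.196, 0.981, 0.001], [0.981, -0.196, -0.001], [-0.001, 0.002, -1.0]]
wrist_force: [0.6, -3.5, 1.4]
grip_width: 59.6
finger_force: 1.7
t 4.87 tool in bay [-1.40739e+02 -1.44000e-01 -1.00000e-03] z 36.9 tilt [ 0.0014 -0.0012] F [ 0.6 -3.5  1.4] grip 59.6
['top'] [1403] [537.432 -85.155   1.327] 1198 rel [-7.5404e+01  2.2180e+00 -4.7000e-02]
['side'] [1907] [535.259 -84.53    1.293] 66 rel [-75.216   4.47   -0.081]
['top', 'side'] [1403, 1907] [535.834 -84.664   1.302] 1283 rel [-7.5235e+01  3.8810e+00 -7.2000e-02]
```

View pics/a.png

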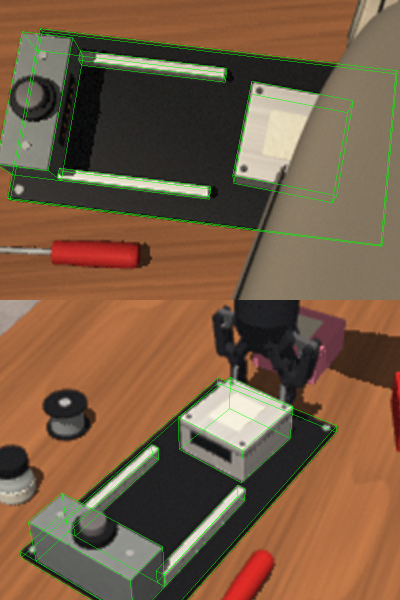

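The arm hides the box in the top view; the side view shows it part-turned (yaw about -0.08) and about 4 mm left. I'll push on until both fingers are flush, then back off and look.

```bash
python3 -m jog '[{"delta_pos":[0.003,0,0],"turn":[0,0,0],"fingers":-0.4},{"delta_pos":[0.003,0,0],"turn":[0,0,0],"fingers":-0.4},{"delta_pos":[0.003,0,0],"turn":[0,0,0],"fingers":-0.4},{"delta_pos":[0.003,0,0],"turn":[0,0,0],"fingers":-0.4},{"delta_pos":[0,0,0],"turn":[0,0,0],"fingers":-0.4}]'
python3 -c "
from h import *
tool()
m=look([538,-78,1.35],'b',('side',))"
```

```text
time: 5.48
ee_pos: [528.1, -136.6, 36.0]
ee_rot: [[0.195, 0.981, -0.001], [0.981, -0.195, 0.001], [0.001, -0.001, -1.0]]
wrist_force: [-0.4, -2.5, 0.7]
grip_width: 60.0
finger_force: 0.8
t 5.48 tool in bay [-1.27639e+02  1.34000e+00  1.00000e-03] z 36.0 tilt [-0.001  0.001] F [-0.4 -2.5  0.7] grip 60.0
['side'] [1842] [533.861 -74.73    1.426] 125 rel [-6.5878e+01  7.7570e+00  5.2000e-02]
['side'] [1842] [533.861 -74.73    1.426] 125 rel [-6.5878e+01  7.7570e+00  5.2000e-02]
```

```bash
python3 -m jog '[{"delta_pos":[-0.01,0,0],"turn":[0,0,0],"fingers":-0.4},{"delta_pos":[-0.02,0,0],"turn":[0,0,0],"fingers":-0.4},{"delta_pos":[-0.01,0,-0.02],"turn":[0,0,0],"fingers":-0.4},{"delta_pos":[0,0,-0.03],"turn":[0,0,0],"fingers":-0.4},{"delta_pos":[0,0,-0.03],"turn":[0,0,0],"fingers":-0.4},{"delta_pos":[0,0,-0.03],"turn":[0,0,0],"fingers":-0.4},{"delta_pos":[-0.024,-0.0126,0],"turn":[0,0,0],"fingers":-0.4},{"delta_pos":[-0.024,-0.0126,0],"turn":[0,0,0],"fingers":-0.4},{"delta_pos":[-0.024,-0.0126,0],"turn":[0,0,0],"fingers":-0.4},{"delta_pos":[-0.024,-0.0126,0],"turn":[0,0,0],"fingers":-0.4},{"delta_pos":[-0.024,-0.0126,0],"turn":[0,0,0],"fingers":-0.4},{"delta_pos":[-0.024,-0.0126,0],"turn":[0,0,0],"fingers":-0.4},{"delta_pos":[-0.024,-0.0126,0],"turn":[0,0,0],"fingers":-0.4},{"delta_pos":[0,0,0],"turn":[0,0,0],"fingers":-0.4}]'
python3 -c "
from h import *
tool()
m=look([538,-78,1.37],'c')
overlay('c.png',[(m,10,MOD),(BP,0,BAY)],[('top','pics/top_c.png',(190,145)),('side','pics/side_c.png',(225,150))])"
```

```text
time: 6.75
ee_pos: [398.7, -327.0, 146.1]
ee_rot: [[0.2, 0.98, -0.001], [0.98, -0.2, -0.0], [-0.0, -0.001, -1.0]]
wrist_force: [0.0, 0.5, -0.4]
grip_width: 60.2
finger_force: 0.0
t 6.75 tool in bay [-3.39655e+02  9.09750e+01 -5.00000e-03] z 146.1 tilt [-0.001  -0.0003] F [ 0.   0.5 -0.4] grip 60.2
['top'] [2622] [534.815 -74.659   1.378] 116 rel [-6.5622e+01  6.8360e+00  4.0000e-03]
['side'] [1898] [533.009 -74.448   1.38 ] 81 rel [-6.5768e+01  8.6490e+00  6.0000e-03]
['top', 'side'] [2622, 1898] [534.093 -74.674   1.391] 208 rel [-6.5778e+01  7.5410e+00  1.7000e-02]
```

View pics/c.png

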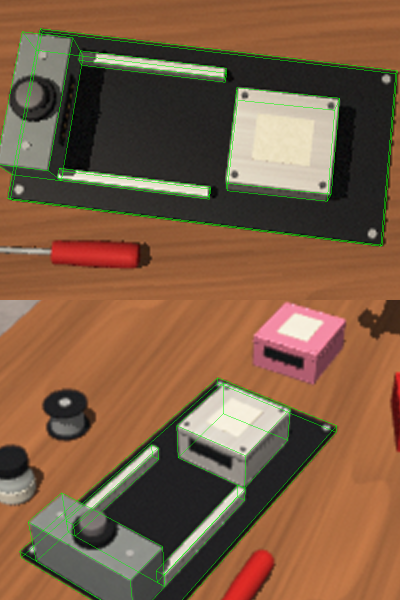

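The box is now square, but about 7 mm left of centre. I'll push it back from its left side with the fingers spread along the lane (tool turned a quarter).

```bash
python3 -m jog '[{"delta_pos":[0.0304,0,0],"turn":[0,0,0],"fingers":-0.4},{"delta_pos":[0.0304,0,0],"turn":[0,0,0],"fingers":-0.4},{"delta_pos":[0.0304,0,0],"turn":[0,0,0],"fingers":-0.4},{"delta_pos":[0.0304,0,0],"turn":[0,0,0],"fingers":-0.4},{"delta_pos":[0.0304,0,0],"turn":[0,0,0],"fingers":-0.4},{"delta_pos":[0.0304,0,0],"turn":[0,0,0],"fingers":-0.4},{"delta_pos":[0.0304,0,0],"turn":[0,0,0],"fingers":-0.4},{"delta_pos":[0.0304,0,0],"turn":[0,0,0],"fingers":-0.4},{"delta_pos":[0.0304,0,0],"turn":[0,0,0],"fingers":-0.4}]' >/dev/null
python3 -m jog '[{"delta_pos":[0,0,0],"turn":[0,0,-0.1126],"fingers":-0.4},{"delta_pos":[0,0,0],"turn":[0,0,-0.1126],"fingers":-0.4},{"delta_pos":[0,0,0],"turn":[0,0,-0.1126],"fingers":-0.4},{"delta_pos":[0,0,0],"turn":[0,0,-0.1126],"fingers":-0.4},{"delta_pos":[0,0,0],"turn":[0,0,-0.1126],"fingers":-0.4},{"delta_pos":[0,0,0],"turn":[0,0,-0.1126],"fingers":-0.4},{"delta_pos":[0,0,0],"turn":[0,0,-0.1126],"fingers":-0.4},{"delta_pos":[0,0,0],"turn":[0,0,-0.1126],"fingers":-0.4},{"delta_pos":[0,0,0],"turn":[0,0,-0.1126],"fingers":-0.4},{"delta_pos":[0,0,0],"turn":[0,0,-0.1126],"fingers":-0.4},{"delta_pos":[0,0,0],"turn":[0,0,-0.1126],"fingers":-0.4},{"delta_pos":[0,0,0],"turn":[0,0,-0.1126],"fingers":-0.4},{"delta_pos":[0,0,0],"turn":[0,0,-0.1126],"fingers":-0.4},{"delta_pos":[0,0,0],"turn":[0,0,-0.1126],"fingers":-0.4},{"delta_pos":[0,0,0],"turn":[0,0,0],"fingers":-0.4}]'
python3 -c "
from h import *
tool()"
```

```text
time: 8.95
ee_pos: [454.8, -54.6, 146.2]
ee_rot: [[-0.982, 0.186, -0.0], [0.186, 0.982, 0.001], [0.0, 0.001, -1.0]]
wrist_force: [0.3, -0.2, -1.5]
grip_width: 59.5
finger_force: 0.0
t 8.95 tool in bay [-61.618  89.227   1.58 ] z 146.2 tilt [-0.0004  0.0007] F [ 0.3 -0.2 -1.5] grip 59.5
```

```bash
python3 -m jog '[{"delta_pos":[0,-0.004,0.022],"turn":[0,0,0.009],"fingers":-0.4},{"delta_pos":[0,0,0.022],"turn":[0,0,0],"fingers":-0.4},{"delta_pos":[0,0,0.022],"turn":[0,0,0],"fingers":-0.4},{"delta_pos":[0,0,0.022],"turn":[0,0,0],"fingers":-0.4},{"delta_pos":[0,0,0.022],"turn":[0,0,0],"fingers":-0.4},{"delta_pos":[-0.008,0,0],"turn":[0,0,0],"fingers":-0.4},{"delta_pos":[-0.006,0,0],"turn":[0,0,0],"fingers":-0.4},{"delta_pos":[-0.003,0,0],"turn":[0,0,0],"fingers":-0.4},{"delta_pos":[-0.003,0,0],"turn":[0,0,0],"fingers":-0.4},{"delta_pos":[-0.002,0,0],"turn":[0,0,0],"fingers":-0.4},{"delta_pos":[-0.002,0,0],"turn":[0,0,0],"fingers":-0.4},{"delta_pos":[-0.002,0,0],"turn":[0,0,0],"fingers":-0.4},{"delta_pos":[0,0,0],"turn":[0,0,0],"fingers":-0.4}]'
python3 -c "
from h import *
tool()"
```

```text
time: 10.03
ee_pos: [478.7, -64.7, 36.4]
ee_rot: [[-0.98, 0.199, -0.002], [0.199, 0.98, 0.001], [0.002, 0.0, -1.0]]
wrist_force: [-3.8, 1.3, 3.1]
grip_width: 59.9
finger_force: 2.0
t 10.03 tool in bay [-66.818  63.777   1.567] z 36.4 tilt [-0.0017  0.0005] F [-3.8  1.3  3.1] grip 59.9
```

```bash
python3 -m jog '[{"delta_pos":[-0.0016,0,0],"turn":[0,0,0],"fingers":-0.4},{"delta_pos":[-0.0016,0,0],"turn":[0,0,0],"fingers":-0.4},{"delta_pos":[-0.0016,0,0],"turn":[0,0,0],"fingers":-0.4},{"delta_pos":[0,0,0],"turn":[0,0,0],"fingers":-0.4},{"delta_pos":[0,0,0],"turn":[0,0,0],"fingers":-0.4}]'
python3 -c "
from h import *
tool()"
python3 -m jog '[{"delta_pos":[0.01,0,0],"turn":[0,0,0],"fingers":-0.4},{"delta_pos":[0.02,0,0],"turn":[0,0,0],"fingers":-0.4},{"delta_pos":[0,0,-0.036],"turn":[0,0,0],"fingers":-0.4},{"delta_pos":[0,0,-0.036],"turn":[0,0,0],"fingers":-0.4},{"delta_pos":[0,0,-0.036],"turn":[0,0,0],"fingers":-0.4},{"delta_pos":[0,-0.0304,0],"turn":[0,0,0.1],"fingers":-0.4},{"delta_pos":[0,-0.0304,0],"turn":[0,0,0],"fingers":-0.4},{"delta_pos":[0,-0.0304,0],"turn":[0,0,0],"fingers":-0.4},{"delta_pos":[0,-0.0304,0],"turn":[0,0,0],"fingers":-0.4},{"delta_pos":[0,-0.0304,0],"turn":[0,0,0],"fingers":-0.4},{"delta_pos":[0,-0.0304,0],"turn":[0,0,0],"fingers":-0.4},{"delta_pos":[0,-0.0304,0],"turn":[0,0,0],"fingers":-0.4},{"delta_pos":[0,-0.0304,0],"turn":[0,0,0],"fingers":-0.4},{"delta_pos":[0,0,0],"turn":[0,0,0],"fingers":-0.4}]'
python3 -c "
from h import *
tool()
m=look([540,-77,1.37],'d')
overlay('d.png',[(m,10,MOD),(BP,0,BAY)],[('top','pics/top_d.png',(190,145)),('side','pics/side_d.png',(225,150))])"
```

```text
time: 10.45
ee_pos: [484.4, -66.0, 36.1]
ee_rot: [[-0.98, 0.199, 0.0], [0.199, 0.98, -0.0], [-0.0, -0.0, -1.0]]
wrist_force: [-2.8, 0.8, 0.4]
grip_width: 59.7
finger_force: 1.3
t 10.45 tool in bay [-67.024  57.984   1.567] z 36.1 tilt [ 0.0002 -0.0001] F [-2.8  0.8  0.4] grip 59.7
time: 11.62
ee_pos: [386.2, -298.8, 145.5]
ee_rot: [[-0.954, 0.301, 0.003], [0.301, 0.954, -0.006], [-0.005, -0.005, -1.0]]
wrist_force: [0.5, -0.6, -0.4]
grip_width: 59.6
finger_force: 0.0
t 11.62 tool in bay [-314.483  108.796    1.462] z 145.5 tilt [ 0.0033 -0.0062] F [ 0.5 -0.6 -0.4] grip 59.6
['top'] [2683] [541.868 -76.043   1.364] 71 rel [-6.5601e+01 -3.5100e-01 -1.0000e-02]
['side'] [1867] [540.159 -75.86    1.4  ] 110 rel [-6.5755e+01  1.3610e+00  2.6000e-02]
['top', 'side'] [2683, 1867] [541.606 -76.089   1.37 ] 198 rel [-6.5697e+01 -1.0400e-01 -4.0000e-03]
```

View pics/d.png

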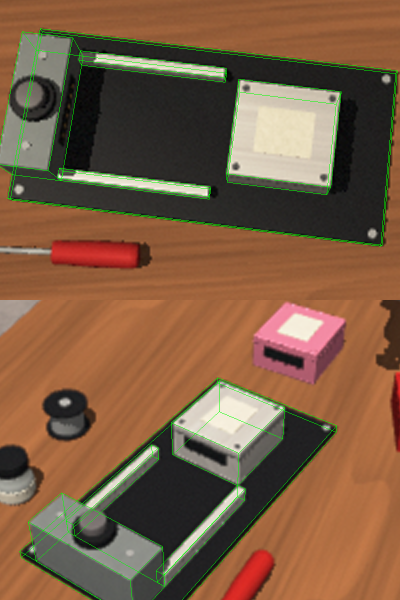

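The box is centred (y about 0) and square. Next I go behind it and push down the lane.

```bash
python3 -m jog '[{"delta_pos":[0,0,0],"turn":[0,0,0.1125],"fingers":-0.4},{"delta_pos":[0,0,0],"turn":[0,0,0.1125],"fingers":-0.4},{"delta_pos":[0,0,0],"turn":[0,0,0.1125],"fingers":-0.4},{"delta_pos":[0,0,0],"turn":[0,0,0.1125],"fingers":-0.4},{"delta_pos":[0,0,0],"turn":[0,0,0.1125],"fingers":-0.4},{"delta_pos":[0,0,0],"turn":[0,0,0.1125],"fingers":-0.4},{"delta_pos":[0,0,0],"turn":[0,0,0.1125],"fingers":-0.4},{"delta_pos":[0,0,0],"turn":[0,0,0.1125],"fingers":-0.4},{"delta_pos":[0,0,0],"turn":[0,0,0.1125],"fingers":-0.4},{"delta_pos":[0,0,0],"turn":[0,0,0.1125],"fingers":-0.4},{"delta_pos":[0,0,0],"turn":[0,0,0.1125],"fingers":-0.4},{"delta_pos":[0,0,0],"turn":[0,0,0.1125],"fingers":-0.4},{"delta_pos":[0,0,0],"turn":[0,0,0.1125],"fingers":-0.4},{"delta_pos":[0,0,0],"turn":[0,0,0],"fingers":-0.4}]' >/dev/null
python3 -m jog '[{"delta_pos":[0.0223,0.0182,0],"turn":[0,0,0],"fingers":-0.4},{"delta_pos":[0.0223,0.0182,0],"turn":[0,0,0],"fingers":-0.4},{"delta_pos":[0.0223,0.0182,0],"turn":[0,0,0],"fingers":-0.4},{"delta_pos":[0.0223,0.0182,0],"turn":[0,0,0],"fingers":-0.4},{"delta_pos":[0.0223,0.0182,0],"turn":[0,0,0],"fingers":-0.4},{"delta_pos":[0.0223,0.0182,0],"turn":[0,0,0],"fingers":-0.4},{"delta_pos":[0,0,0],"turn":[0,0,0],"fingers":-0.4}]' >/dev/null
python3 -c "
from h import *
tool()"
```

```text
t 13.57 tool in bay [-1.70405e+02 -1.39400e+00  1.40000e-02] z 144.7 tilt [0.0035 0.0008] F [ 0.6 -0.8  0.3] grip 59.9
```

```bash
python3 -m jog '[{"delta_pos":[0,-0.0014,0.0218],"turn":[0,0,0.014],"fingers":-0.4},{"delta_pos":[0,0,0.0218],"turn":[0,0,0],"fingers":-0.4},{"delta_pos":[0,0,0.0218],"turn":[0,0,0],"fingers":-0.4},{"delta_pos":[0,0,0.0218],"turn":[0,0,0],"fingers":-0.4},{"delta_pos":[0,0,0.0218],"turn":[0,0,0],"fingers":-0.4},{"delta_pos":[0.011,0,0],"turn":[0,0,0],"fingers":-0.4},{"delta_pos":[0.012,0,0],"turn":[0,0,0],"fingers":-0.4},{"delta_pos":[0.012,0,0],"turn":[0,0,0],"fingers":-0.4},{"delta_pos":[0,0,0],"turn":[0,0,0],"fingers":-0.4}]' >/dev/null
python3 -c "
from h import *
tool()"
```

```text
t 14.32 tool in bay [-1.37084e+02  1.84700e+00 -5.00000e-03] z 36.8 tilt [0.0022 0.0002] F [-0.7 -0.   0.1] grip 59.9
```

```bash
python3 -m jog '[{"delta_pos":[0.003,0.001,0],"turn":[0,0,-0.005],"fingers":-0.4},{"delta_pos":[0.003,0,0],"turn":[0,0,0],"fingers":-0.4},{"delta_pos":[0.004,0,0],"turn":[0,0,0],"fingers":-0.4},{"delta_pos":[0.004,0,0],"turn":[0,0,0],"fingers":-0.4},{"delta_pos":[0.004,0,0],"turn":[0,0,0],"fingers":-0.4},{"delta_pos":[0.004,0,0],"turn":[0,0,0],"fingers":-0.4},{"delta_pos":[0.004,0,0],"turn":[0,0,0],"fingers":-0.4},{"delta_pos":[0,0,0],"turn":[0,0,0],"fingers":-0.4}]' >/dev/null
python3 -c "
from h import *
tool()
look([545,-60,1.37],'e',('side',))"
```

```text
t 14.98 tool in bay [-1.13438e+02  7.42000e-01 -4.00000e-03] z 35.8 tilt [ 0.0015 -0.0006] F [ 0.4 -2.6  1.4] grip 60.0
['side'] [1877] [544.454 -63.589   1.387] 125 rel [-5.2881e+01 -4.5200e-01  1.3000e-02]
['side'] [1877] [544.454 -63.589   1.387] 125 rel [-5.2881e+01 -4.5200e-01  1.3000e-02]
```

```bash
python3 -m jog '[{"delta_pos":[0.005,0,0],"turn":[0,0,-0.004],"fingers":-0.4},{"delta_pos":[0.005,0,0],"turn":[0,0,0],"fingers":-0.4},{"delta_pos":[0.005,0,0],"turn":[0,0,0],"fingers":-0.4},{"delta_pos":[0.005,0,0],"turn":[0,0,0],"fingers":-0.4},{"delta_pos":[0.005,0,0],"turn":[0,0,0],"fingers":-0.4},{"delta_pos":[0.005,0,0],"turn":[0,0,0],"fingers":-0.4},{"delta_pos":[0,0,0],"turn":[0,0,0],"fingers":-0.4}]' >/dev/null
python3 -c "
from h import *
tool()
m=look([550,-32,1.37],'f')
overlay('f.png',[(np.array([BP[0]-BP[0]+place(BP,np.array([[-21.5,0,0.]]),0)[0][0],place(BP,np.array([[-21.5,0,0.]]),0)[0][1],1.374]),10,MOD),(BP,0,BAY)],[('top','pics/top_f.png',(190,145)),('side','pics/side_f.png',(225,150))])"
```

```text
t 15.67 tool in bay [-8.2065e+01  1.7780e+00  1.0000e-03] z 35.1 tilt [0.0001 0.0019] F [ 0.1 -1.2  0.7] grip 59.7
['side'] [1970] [549.593 -31.763   1.414] 121 rel [-20.665   0.73    0.04 ]
['side'] [1970] [549.593 -31.763   1.414] 121 rel [-20.665   0.73    0.04 ]
```

View pics/f.png

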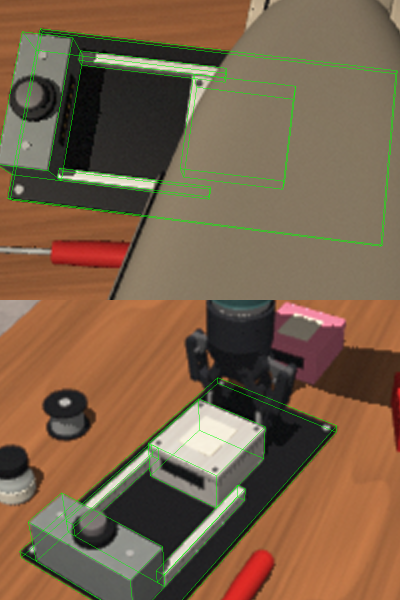

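The box has entered the lane and is centred, with visible gaps on both sides. I'll keep pushing.

```bash
python3 -m jog '[{"delta_pos":[0.005,0,-0.001],"turn":[0,0,0],"fingers":-0.4},{"delta_pos":[0.005,0,0],"turn":[0,0,0],"fingers":-0.4},{"delta_pos":[0.005,0,0],"turn":[0,0,0],"fingers":-0.4},{"delta_pos":[0.005,0,0],"turn":[0,0,0],"fingers":-0.4},{"delta_pos":[0.005,0,0],"turn":[0,0,0],"fingers":-0.4},{"delta_pos":[0.005,0,0],"turn":[0,0,0],"fingers":-0.4},{"delta_pos":[0.005,0,0],"turn":[0,0,0],"fingers":-0.4},{"delta_pos":[0.005,0,0],"turn":[0,0,0],"fingers":-0.4},{"delta_pos":[0.005,0,0],"turn":[0,0,0],"fingers":-0.4},{"delta_pos":[0.005,0,0],"turn":[0,0,0],"fingers":-0.4},{"delta_pos":[0,0,0],"turn":[0,0,0],"fingers":-0.4}]' >/dev/null
python3 -c "
from h import *
tool()
m=look([560,18,1.37],'g',('side',))"
```

```text
t 16.78 tool in bay [-3.219e+01  1.477e+00  1.000e-03] z 36.4 tilt [0.0005 0.0016] F [ 0.4 -0.  -0. ] grip 59.6
['side'] [2161] [560.215  16.087   1.373] 99 rel [ 2.8339e+01 -3.3000e-01 -1.0000e-03]
['side'] [2161] [560.215  16.087   1.373] 99 rel [ 2.8339e+01 -3.3000e-01 -1.0000e-03]
```

```bash
python3 -m jog '[{"delta_pos":[0.005,0,0],"turn":[0,0,0],"fingers":-0.4},{"delta_pos":[0.005,0,0],"turn":[0,0,0],"fingers":-0.4},{"delta_pos":[0.005,0,0],"turn":[0,0,0],"fingers":-0.4},{"delta_pos":[0.005,0,0],"turn":[0,0,0],"fingers":-0.4},{"delta_pos":[0.005,0,0],"turn":[0,0,0],"fingers":-0.4},{"delta_pos":[0.005,0,0],"turn":[0,0,0],"fingers":-0.4},{"delta_pos":[0.005,0,0],"turn":[0,0,0],"fingers":-0.4},{"delta_pos":[0.005,0,0],"turn":[0,0,0],"fingers":-0.4},{"delta_pos":[0.005,0,0],"turn":[0,0,0],"fingers":-0.4},{"delta_pos":[0.005,0,0],"turn":[0,0,0],"fingers":-0.4},{"delta_pos":[0.005,0,0],"turn":[0,0,0],"fingers":-0.4},{"delta_pos":[0.003,0,0],"turn":[0,0,0],"fingers":-0.4},{"delta_pos":[0,0,0],"turn":[0,0,0],"fingers":-0.4}]' >/dev/null
python3 -c "
from h import *
tool()
m=look([571,73,1.37],'h',('side',))"
```

```text
t 17.97 tool in bay [25.515  1.384  0.   ] z 36.4 tilt [0.0006 0.0013] F [-0.6 -2.1  1.1] grip 59.8
['side'] [1984] [570.291  64.575   1.392] 484 rel [ 7.786e+01 -7.310e-01  1.800e-02]
['side'] [1984] [570.291  64.575   1.392] 484 rel [ 7.786e+01 -7.310e-01  1.800e-02]
```

```bash
python3 -m jog '[{"delta_pos":[0.004,0,0],"turn":[0,0,0],"fingers":-0.4},{"delta_pos":[0.003,0,0],"turn":[0,0,0],"fingers":-0.4},{"delta_pos":[0.002,0,0],"turn":[0,0,0],"fingers":-0.4},{"delta_pos":[0.001,0,0],"turn":[0,0,0],"fingers":-0.4},{"delta_pos":[0.001,0,0],"turn":[0,0,0],"fingers":-0.4},{"delta_pos":[0,0,0],"turn":[0,0,0],"fingers":-0.4}]'|grep -E "wrist|time"
python3 -m jog '[{"delta_pos":[0.001,0,0],"turn":[0,0,0],"fingers":-0.4},{"delta_pos":[0.001,0,0],"turn":[0,0,0],"fingers":-0.4}]'|grep wrist
python3 -c "
from h import *
tool()"
```

```text
time: 18.57
wrist_force: [-0.4, -2.6, -0.8]
wrist_force: [-1.2, -2.2, -0.1]
t 18.73 tool in bay [37.416  1.869 -0.   ] z 36.0 tilt [-0.0007  0.0002] F [-1.2 -2.2 -0.1] grip 60.1
```

```bash
for i in 1 2; do python3 -m jog '[{"delta_pos":[0.001,0,0],"turn":[0,0,0],"fingers":-0.4},{"delta_pos":[0,0,0],"turn":[0,0,0],"fingers":-0.4}]'|grep wrist; done
python3 -c "
from h import *
tool()"
```

```text
wrist_force: [-1.2, -2.8, -2.0]
wrist_force: [-0.5, -5.5, -0.8]
t 19.07 tool in bay [ 3.8522e+01  1.8710e+00 -1.0000e-03] z 36.0 tilt [-0.0012 -0.0022] F [-0.5 -5.5 -0.8] grip 59.5
```

Force is starting to rise, which suggests contact with the block. I'll press a bit more to seat it squarely.

```bash
for i in 1; do python3 -m jog '[{"delta_pos":[0.001,0,0],"turn":[0,0,0],"fingers":-0.4},{"delta_pos":[0,0,0],"turn":[0,0,0],"fingers":-0.4}]'|grep wrist; done
python3 -m jog '[{"delta_pos":[0.001,0,0],"turn":[0,0,0],"fingers":-0.4},{"delta_pos":[0,0,0],"turn":[0,0,0],"fingers":-0.4}]'|grep wrist
python3 -c "
from h import *
tool()"
```

```text
wrist_force: [-2.8, -8.0, -0.7]
wrist_force: [-2.9, -9.8, -0.4]
t 19.4 tool in bay [ 3.8493e+01  1.8890e+00 -1.0000e-03] z 36.1 tilt [-0.0021 -0.007 ] F [-2.9 -9.8 -0.4] grip 59.4
```

```bash
python3 -m jog '[{"delta_pos":[0.001,0,0],"turn":[0,0,0],"fingers":-0.4},{"delta_pos":[0.001,0,0],"turn":[0,0,0],"fingers":-0.4},{"delta_pos":[0,0,0],"turn":[0,0,0],"fingers":-0.4}]'|grep wrist
python3 -m jog '[{"delta_pos":[-0.006,0,0],"turn":[0,0,0],"fingers":-0.4},{"delta_pos":[-0.01,0,0],"turn":[0,0,0],"fingers":-0.4},{"delta_pos":[-0.02,0,0],"turn":[0,0,0],"fingers":-0.4},{"delta_pos":[0,0,-0.036],"turn":[0,0,0],"fingers":-0.4},{"delta_pos":[0,0,-0.036],"turn":[0,0,0],"fingers":-0.4},{"delta_pos":[0,0,-0.036],"turn":[0,0,0],"fingers":-0.4},{"delta_pos":[-0.028,-0.007,0],"turn":[0,0,0],"fingers":1},{"delta_pos":[-0.028,-0.007,0],"turn":[0,0,0],"fingers":1},{"delta_pos":[-0.028,-0.007,0],"turn":[0,0,0],"fingers":1},{"delta_pos":[-0.028,-0.007,0],"turn":[0,0,0],"fingers":1},{"delta_pos":[-0.028,-0.007,0],"turn":[0,0,0],"fingers":1},{"delta_pos":[-0.028,-0.007,0],"turn":[0,0,0],"fingers":1},{"delta_pos":[-0.028,-0.007,0],"turn":[0,0,0],"fingers":1},{"delta_pos":[-0.028,-0.007,0],"turn":[0,0,0],"fingers":1},{"delta_pos":[-0.028,-0.007,0],"turn":[0,0,0],"fingers":1},{"delta_pos":[0,0,0],"turn":[0,0,0],"fingers":1}]'
python3 -c "
from h import *
tool()
m=look([574,86,1.37],'i',('top',))
c=place(BP,np.array([[100,0,0.]]),0)[0]
snap('side','side_i.png')
overlay('i.png',[(np.array([c[0],c[1],1.374]),10,MOD),(BP,0,BAY)],[('top','pics/top_i.png',(190,145)),('side','pics/side_i.png',(225,150))])"
```

```text
wrist_force: [-3.8, -15.6, 0.6]
time: 20.98
ee_pos: [442.5, -242.5, 144.9]
ee_rot: [[0.2, 0.98, 0.002], [0.98, -0.2, -0.001], [-0.001, 0.002, -1.0]]
wrist_force: [1.1, 0.0, 0.5]
grip_width: -0.3
finger_force: 0.0
t 20.98 tool in bay [-2.48243e+02  6.45680e+01 -5.00000e-03] z 144.9 tilt [ 0.0019 -0.0013] F [1.1 0.  0.5] grip -0.3
['top'] [2799] [575.058  86.901   1.374] 81 rel [100.688  -1.04   -0.   ]
['top'] [2799] [575.058  86.901   1.374] 81 rel [100.688  -1.04   -0.   ]
```

View pics/i.png

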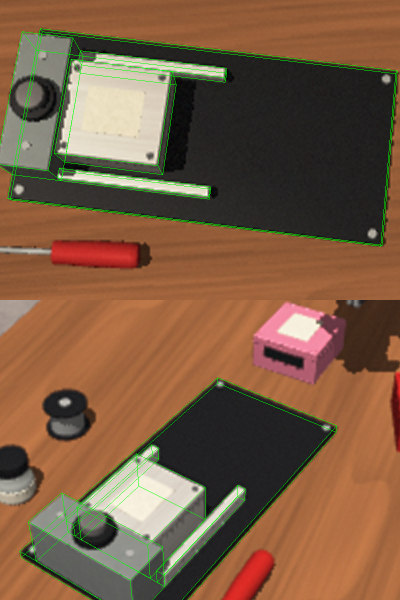

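The box is docked: top fit (100.7, -1.0) mm, yaw 0.000, rails clear. Now the button.

```bash
python3 -m jog '[{"delta_pos":[0.0302,0.0046,0],"turn":[0,0,-0.005],"fingers":1},{"delta_pos":[0.0302,0.0046,0],"turn":[0,0,0],"fingers":1},{"delta_pos":[0.0302,0.0046,0],"turn":[0,0,0],"fingers":1},{"delta_pos":[0.0302,0.0046,0],"turn":[0,0,0],"fingers":1},{"delta_pos":[0.0302,0.0046,0],"turn":[0,0,0],"fingers":1},{"delta_pos":[0.0302,0.0046,0],"turn":[0,0,0],"fingers":1},{"delta_pos":[0.0302,0.0046,0],"turn":[0,0,0],"fingers":1},{"delta_pos":[0.0302,0.0046,0],"turn":[0,0,0],"fingers":1},{"delta_pos":[0.0302,0.0046,0],"turn":[0,0,0],"fingers":1},{"delta_pos":[0.0302,0.0046,0],"turn":[0,0,0],"fingers":1},{"delta_pos":[0.0302,0.0046,0],"turn":[0,0,0],"fingers":1},{"delta_pos":[0.0302,0.0046,0],"turn":[0,0,0],"fingers":1},{"delta_pos":[0.0302,0.0046,0],"turn":[0,0,0],"fingers":1},{"delta_pos":[0.0302,0.0046,0],"turn":[0,0,0],"fingers":1},{"delta_pos":[0,0,0],"turn":[0,0,0],"fingers":1},{"delta_pos":[0,0,0],"turn":[0,0,0],"fingers":1}]' >/dev/null
python3 -c "
from h import *
tool()"
```

```text
t 22.47 tool in bay [1.81366e+02 2.84800e+00 9.00000e-03] z 144.2 tilt [-0.0002  0.0007] F [-0.3 -0.  -0.4] grip -0.2
```

```bash
python3 -m jog '[{"delta_pos":[-0.0064,0.0028,0],"turn":[0,0,0.009],"fingers":1},{"delta_pos":[0,0,0.015],"turn":[0,0,0],"fingers":1},{"delta_pos":[0,0,0.015],"turn":[0,0,0],"fingers":1},{"delta_pos":[0,0,0.015],"turn":[0,0,0],"fingers":1},{"delta_pos":[0,0,0.004],"turn":[0,0,0],"fingers":1},{"delta_pos":[0,0,0],"turn":[0,0,0],"fingers":1}]' |grep wrist
python3 -c "
from h import *
tool()"
```

```text
wrist_force: [-0.4, 0.7, 0.2]
t 22.97 tool in bay [ 1.70326e+02  8.26000e-01 -6.00000e-03] z 93.8 tilt [-0.004  -0.0007] F [-0.4  0.7  0.2] grip -0.3
```

```bash
python3 -m jog '[{"delta_pos":[0.0045,0.0008,0],"turn":[0,0,0],"fingers":1},{"delta_pos":[0,0,0.002],"turn":[0,0,0],"fingers":1},{"delta_pos":[0,0,0.002],"turn":[0,0,0],"fingers":1},{"delta_pos":[0,0,0.002],"turn":[0,0,0],"fingers":1},{"delta_pos":[0,0,0.001],"turn":[0,0,0],"fingers":1},{"delta_pos":[0,0,0],"turn":[0,0,0],"fingers":1}]' |grep wrist
python3 -c "
from h import *
tool()"
```

```text
wrist_force: [1.6, -0.3, 2.4]
t 23.47 tool in bay [ 1.77004e+02 -2.70200e+00 -4.00000e-03] z 89.2 tilt [0.0024 0.0003] F [ 1.6 -0.3  2.4] grip 0.3
```

```bash
python3 -m jog '[{"delta_pos":[0,0,0.001],"turn":[0,0,0],"fingers":1},{"delta_pos":[0,0,0],"turn":[0,0,0],"fingers":1}]' |grep wrist
python3 -c "
from h import *
tool()"
```

```text
wrist_force: [1.9, -0.9, 4.1]
t 23.63 tool in bay [ 1.7701e+02 -2.6650e+00 -4.0000e-03] z 88.0 tilt [0.0023 0.0004] F [ 1.9 -0.9  4.1] grip 0.5
```

```bash
for i in 1; do python3 -m jog '[{"delta_pos":[0,0,0.001],"turn":[0,0,0],"fingers":1},{"delta_pos":[0,0,0.001],"turn":[0,0,0],"fingers":1},{"delta_pos":[0,0,0],"turn":[0,0,0],"fingers":1}]' |grep -E "wrist|ee_pos"; done
python3 -m jog '[{"delta_pos":[0,0,0.001],"turn":[0,0,0],"fingers":1},{"delta_pos":[0,0,0],"turn":[0,0,0],"fingers":1}]'|grep -E "wrist|ee_pos"
python3 -m jog '[{"delta_pos":[0,0,0.001],"turn":[0,0,0],"fingers":1},{"delta_pos":[0,0,0],"turn":[0,0,0],"fingers":1}]'|grep -E "wrist|ee_pos"
```

```text
ee_pos: [591.6, 161.4, 86.1]
wrist_force: [3.0, 0.7, 3.6]
ee_pos: [591.6, 161.4, 86.0]
wrist_force: [1.1, -0.0, 9.9]
ee_pos: [591.7, 161.4, 85.9]
wrist_force: [-0.6, -0.0, 14.5]
```

The button bottomed out: it stopped at z 86 while the force climbed to 14.5 N. Now I'll release it straight up and clear away.

```bash
python3 -m jog '[{"delta_pos":[0,0,-0.004],"turn":[0,0,0],"fingers":1},{"delta_pos":[0,0,-0.006],"turn":[0,0,0],"fingers":1},{"delta_pos":[0,0,-0.03],"turn":[0,0,0],"fingers":1},{"delta_pos":[0,0,-0.03],"turn":[0,0,0],"fingers":1},{"delta_pos":[-0.03,0,0],"turn":[0,0,0],"fingers":1},{"delta_pos":[-0.03,0,0],"turn":[0,0,0],"fingers":1},{"delta_pos":[-0.03,0,0],"turn":[0,0,0],"fingers":1},{"delta_pos":[-0.03,0,0],"turn":[0,0,0],"fingers":1},{"delta_pos":[-0.03,0,0],"turn":[0,0,0],"fingers":1},{"delta_pos":[-0.03,0,0],"turn":[0,0,0],"fingers":1},{"delta_pos":[-0.03,0,0],"turn":[0,0,0],"fingers":1},{"delta_pos":[-0.03,0,0],"turn":[0,0,0],"fingers":1},{"delta_pos":[-0.03,0,0],"turn":[0,0,0],"fingers":1},{"delta_pos":[-0.03,0,0],"turn":[0,0,0],"fingers":1},{"delta_pos":[-0.03,0,0],"turn":[0,0,0],"fingers":1},{"delta_pos":[-0.03,0,0],"turn":[0,0,0],"fingers":1},{"delta_pos":[-0.03,0,0],"turn":[0,0,0],"fingers":1},{"delta_pos":[-0.03,0,0],"turn":[0,0,0],"fingers":1},{"delta_pos":[0,0,0],"turn":[0,0,0],"fingers":1},{"delta_pos":[0,0,0],"turn":[0,0,0],"fingers":1}]' |grep -E "time|wrist|ee_pos"
python3 -c "
from h import *
tool()
m=look([574,86,1.37],'j',('top',))
snap('side','side_j.png')
overlay('j.png',[(m,10,MOD)],[('top','pics/top_j.png',(190,145)),('side','pics/side_j.png',(225,150))])"
```

```text
time: 25.88
ee_pos: [504.9, -250.7, 152.0]
wrist_force: [0.5, -0.1, -0.6]
t 25.88 tool in bay [-2.4412e+02  1.7780e+00 -7.0000e-03] z 152.0 tilt [-0.003   0.0023] F [ 0.5 -0.1 -0.6] grip -0.2
['top'] [2733] [574.398  86.31    1.367] 106 rel [ 9.9979e+01 -5.0900e-01 -7.0000e-03]
['top'] [2733] [574.398  86.31    1.367] 106 rel [ 9.9979e+01 -5.0900e-01 -7.0000e-03]
```

View pics/j.png

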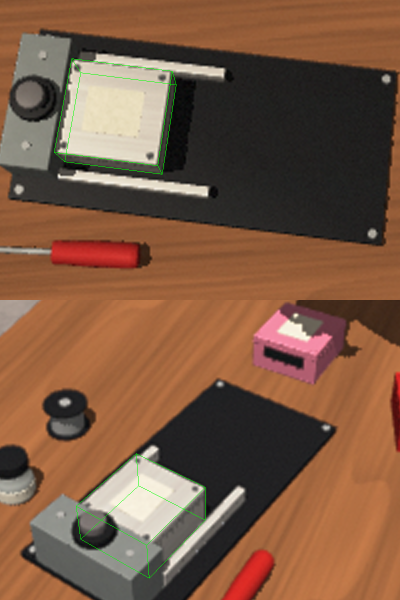

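The module sits against the block with its rail gaps intact, the button is up, nothing else moved, and the arm is clear.

```bash
python3 -c "
from cell import env
print(env.job_done())"
```

```text
the job is handed in; nothing more can be done
None
```

The module box is docked squarely against the contact block (within about 1 mm and 0.01 rad, with clear gaps to both rails in every picture), the start button was pressed right down and came back up, and the job was handed in at about 26 s of the 72 s allowed; the hand-in returned no verdict.

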